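Take a reading on the mortar air meter

TASK

The mortar air meter stands pumped up on the bench, and its reading is to be taken with light pushes of the fingertips only. First push both petcock levers on its sides fully round to their closed stops, across the spouts and pointing to the meter's back, so that no air can escape; only then press the operating lever at its front fully down to let the air into the bowl (it stays down by itself), and last tap the glass of the gauge lightly so that the needle settles. Do not shift, tip or lift the meter, do not strike the gauge, and leave everything else on the bench where it is.

Things in the scene. Friction and masses are not known exactly. Their poses are not given: they have to be found in the camera images.
- air_meter: the air meter: a round aluminium pot with a clamped cover, 148 mm across, 203 mm high, 3.6 to 5.4 kg, loose on the bench. Origin at the centre of its underside, z up. -x is its front (operating lever, roughly towards the robot), +y its left and -y its right (a brass petcock on each), +x its back (hand pump, 198 mm high). Gauge flat on top in the middle. A clamp at each diagonal, up to 164 mm high.
- petcock_left (a joint): turn of the left petcock's lever about its upright pivot, rad. At 0 it points straight out from the meter (meter's +y: open). It grows as the lever swings towards the meter's back, to the closed stop at 1.571 where it points along the meter's +x. Starts anywhere from 0 to 0.5. Stays where it is left; takes about 2.5 N at the grip.
- petcock_left_pivot (a point): point on the upright pivot axis of the left petcock lever at the lever's mid-height, 182.5 mm above the bench and 83 mm from the meter's axis. The valve body below the lever reaches up to 163 mm within 13 mm of the pivot, its spout up to 158 mm and out to 120 mm from the meter's axis.
- petcock_left_grip (a point): point on the centre line of the left lever 40 mm from its pivot. The lever is a level rod 12 mm thick with a black round grip, ending 55 mm from the pivot; below its outer part is open air down to the spout or the bench.
- petcock_right (a joint): turn of the right petcock's lever, mirror image of the left: 0 points straight out (the meter's -y, open), and it grows as the lever swings towards the meter's back, to the closed stop at 1.571 (pointing along the meter's +x). Starts anywhere from 0 to 0.5. Stays where it is left, about 2.5 N at the grip.
- petcock_right_pivot (a point): the same point on the pivot of the right petcock lever.
- petcock_right_grip (a point): the same point on the right lever, 40 mm from its pivot.
- operating_lever (a joint): turn of the operating lever at the meter's front, rad: 0 up as it starts, 0.45 fully down at its stop. It stays where it is left; pressing its pad takes about 3 N plus the stop. The gauge's needle follows it.
- lever_pad (a point): centre of the upper face of the operating lever's ribbed steel pad (24 x 30 mm), 98 mm in front of the meter's axis and about 197 mm above the bench at the start. The lever's pivot is level, 50 mm in front of the meter's axis and 181 mm high; pressed, the pad goes down some 22 mm.
- glass_centre (a point): centre of the upper face of the gauge's clear glass (74 mm across in an 83 mm dark case), 203 mm above the bench. The gauge sits on a rubber bush: it begins to sink at 2 to 3 N and then needs 2.5 N a millimetre, to its stop 4 mm down.
- gauge_glass: the gauge's glass disc, 74 mm across and 3 mm thick; origin at the centre of its underside.
- mortar_cube_5: a chipped grey 50 mm mortar cube; bystander, loose, origin under its centre.
- moisture_tin_1: a low lidded tin, 68 mm across and 45 mm high, near the meter's back left; bystander, loose, origin under its centre.
- moisture_tin_3: a taller lidded tin, 58 mm across and 60 mm high, near the meter's back right; bystander, loose, origin under its centre.
- rubber_mallet: a rubber mallet, 282 x 90 x 64 mm, lying to the right of the meter; bystander, loose, origin under its centre.
- tamping_rod: a straight steel rod, 300 mm long and 16 mm thick, lying behind the meter to its left; bystander, loose, origin under its centre.
- weight_2: a brass check weight with a knob, 38 mm across and 40 mm high, left of the work; bystander, loose, origin under its centre.
- mould_cap_1: a flat black plastic mould cap, 100 mm across and 14 mm high, in front of the meter; bystander, loose, origin under its centre.

How it is judged:
By the outcome, as a careful person would: the job done as asked, in the order asked, and still so for the second after the job is handed in, with the robot touching nothing.
It also fails if it takes over 58 s, if anything falls off the work surface, if the arm or the gripper's body presses on something with over 40 N, if the wrist force passes 120 N, or if a joint passes its speed limit or range.

ROBOT

A 6-joint arm with a two-finger parallel gripper is mounted at the origin on a cart in front of the work surface, level with it; the furniture and walls round the work are solid. World frame = base frame: x ahead of the robot, y to its left, z up, the work surface at z = 0. Lengths are in mm, angles in rad, forces in N, time in s.
With the tool pointing down it reaches from about 350 to 875 mm from the base axis. Payload 4.2 kg.
Tool frame: the origin (TCP) lies midway between the tips of the shut fingers; the grasp point (between the pads) lies 19 mm behind it; z points along the fingers, y is the line along which they close (so a half turn about z gives the same grasp; the last joint's range is limited). The gripper opens to 85 mm and grips with 20 to 120 N. Pads are 22 mm wide; open, the fingers measure 114 mm over their backs; the gripper's body (76 mm by 85 mm) begins 54 mm behind the grasp point. The pads swing forward as they close: fully open they stand 13 mm farther back than shut.
Start: joints at [1.572, 0.385, 0.008, 0, -1.194, -0.259], TCP at [159.314, 604.333, 194.412] pointing down, gripper open.
Joint ranges: [-3.14, 3.14], [-1.21, 2.06], [-1.07, 1.41], [-3.16, 2.05], [-2.99, -0.16], [-3.1, 3.1]. Speed limits (rad/s): [2.79, 2.79, 3.14, 3.14, 3.14, 3.14].

INTERFACE

Orientations are given as a unit quaternion [x, y, z, w].
In Python, from bench import * gives the robot as it stands.
- The arm moves only by the tool drive_tool, never from a script. Its argument "plan" is a list that holds one entry, the list of rows, each a list of 5 numbers: the closure, from -1 (fully open) to 1 (shut), then the shift along the world's x, y, z in mm, then the turn about the world's z in degrees. A call has 1 to 20 rows; each row shifts and turns the commanded pose from where the row before left it; what a row does not reach is not made up. A row lasts 1/12 s, in which the tool goes at most 41.7 mm and 7.16 degrees, less where a joint would pass 70% of its speed; a pose out of reach is approached as far as the arm can. A call is refused whole if a number of a shift passes 41.7 or a number of a turn 7.16, either way. A call with a gripper value outside its range is refused whole. The fingers move at their own pace and stop on an object; the grip force is fixed at half the most. Time passes only in rows, so rows that do not move let the fingers close. It gives the time, the measured TCP pose, the force, the opening and the grip force at its end, in the units of the state.
- read_state(): the state, without advancing time (a new reading comes with each control period).
- get_image(name): name is "scene" or "top" or "wrist"; returns (picture, depth): 400x640x3 uint8, red, green, blue; 400x640 float32, mm along the optical axis (not along the pixel's ray), 0 where there is no reading.
- camera_model(name): a dict with "fx", "fy", "cx", "cy" (pixels), "R" (3x3) and "t" (3): a world point X has camera coordinates R X + t; the wrist camera has in their place "mount" (4x4, takes a point from camera to tool coordinates, whose origin is the TCP and whose axes are the flange's). Camera axes: x right, y down, z forward; pixel columns grow to the right and rows downward; lengths in mm; the calibration is good to about 2 mm. The wrist camera is an equidistant fisheye: a pixel r from the principal point sees the ray r / f radians off the axis. A picture is of the moment at which its call begins: read the wrist's pose just before it. camera_model takes no time and is no camera call.
- job_done(): hands the job in; it is judged then, once.
The state is a dict: "clock": time; "joints": joint angles; "joint_vel": joint speeds; "joint_efforts": joint torques, N m; "position": TCP position; "ee_rot": TCP orientation; "contact_force": force on the tool from outside, world axes, zero at the start; "wrist_torque": the same for the moment, N m; "gripper_width": finger opening in mm; "grasp_force": force on a finger pad.
Only numpy, scipy, OpenCV 4.12 (cv2) and the standard library are available. Lean on these libraries where they do the work, as an engineer would, in place of code of your own. Each camera call takes 0.05 s, during which the arm holds its last target. There are 200 camera calls.

## Working session

There is one attempt and no reset: what is moved stays moved. The work goes in short steps, Python scripts to look and compute and a tool call to move; the robot and the scene stay as the last step left them, time stands still between calls to the robot, and variables do not carry over. Pictures are saved under pics/ and viewed, at most 13 in all, crops included, and the job is handed in when it is done.

Besides the shell and the picture viewer there is one more tool, called after "Emit:" as a command line: name --argument value ..., lists and objects as JSON in quotes. drive_tool: Moves the arm, as the interface text tells. Its arguments: {"type":"object","properties":{"plan":{"type":"array"}},"required":["plan"]}

```bash
mkdir -p pics
cat > h.py <<'E'
from bench import *
import numpy as np, cv2
E
python3 - <<'E'
from h import *
s=read_state();print(s)
for n in("scene","top"):
    im,d=get_image(n);cv2.imwrite(f"pics/{n}.png",im[:,:,::-1]);np.savez(f"{n}.npz",im=im,d=d)
    print({k:np.round(v,3).tolist() for k,v in camera_model(n).items()})
print(camera_model("wrist"))
E
```

```text
{'clock': 0.0, 'joints': array([ 1.57160160e+00,  3.85568871e-01,  6.62437030e-03, -5.11244401e-04,
       -1.19400318e+00, -2.58563793e-01]), 'joint_vel': array([ 0.00028214, -0.00155204,  0.00188185,  0.00035226,  0.0011318 ,
       -0.00131719]), 'joint_efforts': array([ 3.23760260e-04, -3.92289948e+01,  1.88407123e+01,  4.18621391e+00,
       -4.52692577e-03,  1.71548301e-06]), 'position': array([159.15482262, 603.70512287, 193.31185673]), 'ee_rot': array([ 9.91693830e-01, -1.28616228e-01, -9.64855756e-05,  1.09737089e-03]), 'contact_force': array([-0.16887266, -0.13396046,  0.11313863]), 'wrist_torque': array([ 0.0184209 , -0.04161505,  0.00282759]), 'grasp_force': 0.0, 'gripper_width': 85.29756112694302}
{'fx': 419.822, 'fy': 419.822, 'cx': 317.967, 'cy': 198.588, 'R': [[-0.904, -0.427, 0.004], [-0.297, 0.622, -0.725], [0.307, -0.657, -0.689]], 't': [489.264, 271.256, 1262.32]}
{'fx': 380.927, 'fy': 380.927, 'cx': 319.824, 'cy': 195.357, 'R': [[-0.02, -1.0, 0.002], [-0.982, 0.02, -0.189], [0.189, -0.005, -0.982]], 't': [9.811, 576.181, 1174.374]}
{'fx': 309.70691628693146, 'fy': 309.70691628693146, 'cx': 318.56152431681556, 'cy': 199.37838865898044, 'mount': array([[ 8.65594539e-04, -9.48951760e-01, -3.15420050e-01,
         8.14628313e+01],
       [ 9.99999545e-01,  9.47829006e-04, -1.07316761e-04,
        -8.85195347e-02],
       [ 4.00802702e-04, -3.15419814e-01,  9.48952149e-01,
        -1.79054329e+02],
       [ 0.00000000e+00,  0.00000000e+00,  0.00000000e+00,
         1.00000000e+00]])}
```

View pics/scene.png

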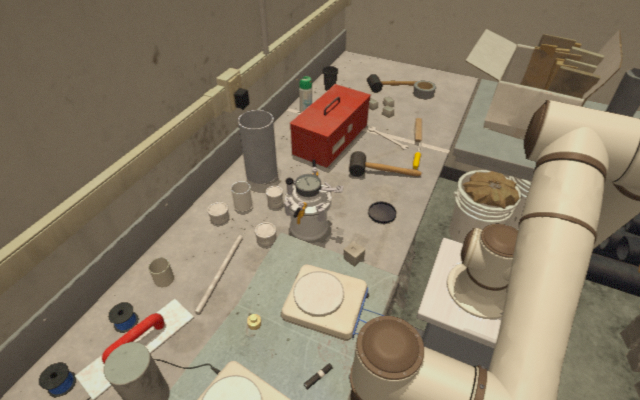

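View pics/top.png

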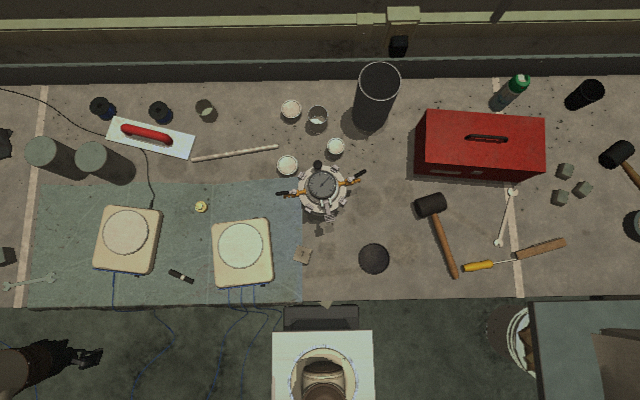

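The top view shows the meter at about (322,186): gauge in the middle, pump at (318,166), petcock grips at (283,193) and (358,175), operating lever at (327,212). I'll enlarge both views.

```bash
cat >> h.py <<'E'
def ray(n,u,v,z):
    c=camera_model(n);R=np.array(c["R"]);t=np.array(c["t"])
    d=R.T@np.array([(u-c["cx"])/c["fx"],(v-c["cy"])/c["fy"],1]);o=-R.T@t
    return o+d*(z-o[2])/d[2]
def wrays(s,u,v):
    "wrist camera: origin, direction in world"
    from scipy.spatial.transform import Rotation as Ro
    c=camera_model("wrist");M=np.array(c["mount"]);x,y=u-c["cx"],v-c["cy"];r=np.hypot(x,y);th=r/c["fx"]
    d=np.array([np.sin(th)*x/max(r,1e-9),np.sin(th)*y/max(r,1e-9),np.cos(th)])
    Q=Ro.from_quat(s["ee_rot"]).as_matrix()
    return s["position"]+Q@M[:3,3],Q@(M[:3,:3]@d)
def wray(s,u,v,z):
    o,d=wrays(s,u,v);return o+d*(z-o[2])/d[2]
E
python3 - <<'E'
from h import *
a=cv2.imread("pics/top.png")[150:230,265:375];b=cv2.imread("pics/scene.png")[165:245,265:375]
cv2.imwrite("pics/c1.png",np.vstack([cv2.resize(x,(550*750//750,400),interpolation=cv2.INTER_CUBIC)[:, :] for x in(a,b)])[:800])
cv2.imwrite("pics/c1.png",np.hstack([cv2.resize(x,(396,288),interpolation=cv2.INTER_CUBIC) for x in(a,b)]))
print("gauge",ray("top",322,185,203),"L",ray("top",283,193,182),"R",ray("top",358,175,182),"pump",ray("top",318,166,198),"lev",ray("top",327,212,197))
E
```

```text
gauge [577.69738466  -7.71153823 203.        ] L [560.89637452 105.22410828 182.        ] R [ 610.0950507  -113.60057133  182.        ] pump [635.15967222   2.58014814 198.        ] lev [500.72997838 -20.23740791 197.        ]
```

View pics/c1.png

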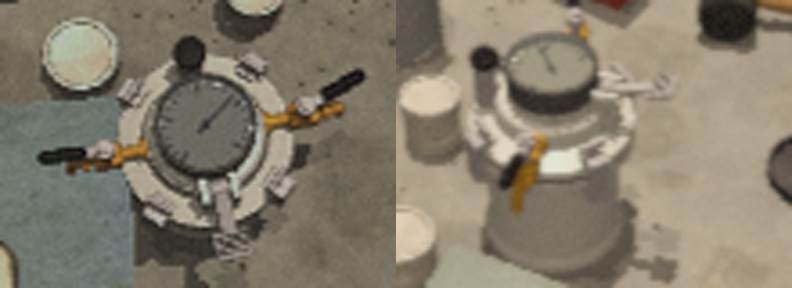

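The enlarged top view shows the gauge at crop (206,125), the pad at (232,245), the left lever close to straight out and the right one partly swung back. Meter yaw is about 11°. Next I'll move the wrist camera over it with the fingers shut.

Emit:
drive_tool --plan '[[[1, 10, -20, 15, 1.3], [1, 19, -30, 15, 1.3], [1, 19, -30, 15, 1.3], [1, 19, -30, 15, 1.3], [1, 19, -30, 15, 1.3], [1, 19, -30, 15, 1.3], [1, 19, -30, 15, 1.3], [1, 19, -30, 15, 1.3], [1, 19, -30, 15, 1.3], [1, 19, -30, 15, 1.3], [1, 19, -30, 0, 1.3], [1, 19, -30, 0, 1.3], [1, 19, -30, 0, 1.3], [1, 19, -30, 0, 1.3], [1, 19, -30, 0, 1.3], [1, 19, -30, 0, 1.3], [1, 19, -30, 0, 1.3], [1, 19, -30, 0, 1.3], [1, 19, -30, 0, 1.3], [1, 19, -30, 0, 1.3]]]'

```text
clock: 1.77
position: [530.7, 12.6, 344.0]
ee_rot: [0.995, 0.098, -0.0, -0.0]
contact_force: [0.8, 0.5, 0.8]
gripper_width: -0.1
grasp_force: 0.0
```

Run:
```python
from h import *
import pickle
s=read_state();im,d=get_image("wrist");cv2.imwrite("pics/w1.png",im[:,:,::-1]);pickle.dump((s,im,d),open("w1.pkl","wb"))
print(s["clock"],s["position"],s["ee_rot"],s["joint_vel"],s["contact_force"],s["gripper_width"],s["joints"])
```

```text
1.7667 [530.68245944  12.6177591  344.02774808] [ 9.95154311e-01  9.83247494e-02 -3.67048225e-04 -7.85297458e-05] [-0.83374484  0.39624091  0.46530303  0.00138395 -0.06921717  1.09882964] [0.75292611 0.54772719 0.78511376] -0.14672959268858451 [ 3.29339407e-01  1.53888946e-01  5.85684210e-02 -3.22304148e-04
 -1.47615449e+00  1.43845525e+00]
```

View pics/w1.png

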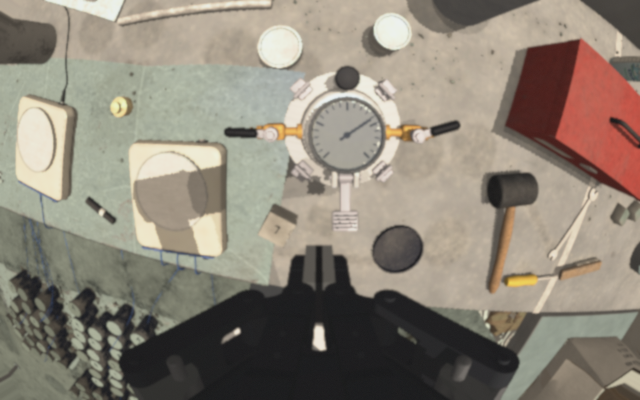

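The wrist view shows the gauge at (343,132), pump (346,77), pad (344,220), left grip end (226,132) and right grip end (458,125). I'll take a second picture with the arm settled and measure from that.

Emit:
drive_tool --plan '[[[1, 0, -10, 0, 0], [1, 0, -10, 0, 0], [1, 0, 0, 0, 0], [1, 0, 0, 0, 0], [1, 0, 0, 0, 0]]]'

```text
clock: 2.23
position: [529.9, -5.0, 344.8]
ee_rot: [0.995, 0.098, 0.0, -0.0]
contact_force: [0.7, 0.1, -0.7]
gripper_width: 0.1
grasp_force: 0.0
```

Run:
```python
from h import *
import pickle
s=read_state();im,d=get_image("wrist");pickle.dump((s,im,d),open("w2.pkl","wb"))
print(s["clock"],s["position"],s["ee_rot"],s["contact_force"])
c=im[50:250,200:500,::-1];c=cv2.resize(c,(792,528),interpolation=cv2.INTER_CUBIC)
cv2.imwrite("pics/w2.png",c)
```

```text
2.2333 [529.88588854  -4.98309487 344.78917956] [ 9.95147051e-01  9.83982234e-02  3.32120756e-04 -1.59874305e-04] [ 0.70733765  0.11337701 -0.70856453]
```

View pics/w2.png

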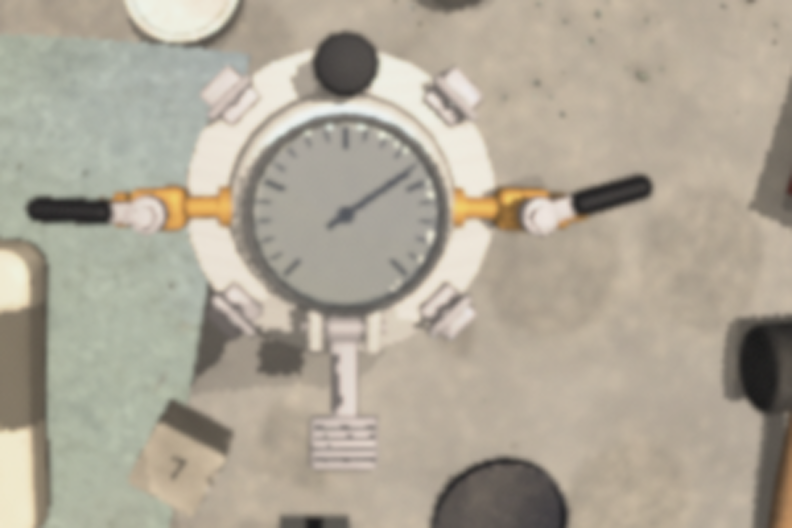

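The crop shows the glass centre at (345,212), left pivot (148,213) and lever end (28,209), right pivot (543,215) and end (652,187), pad (344,443), and pump (346,64).

Run:
```python
from h import *
import pickle
s,im,d=pickle.load(open("w2.pkl","rb"))
P={}
c=camera_model("wrist");f=c["fx"]
for n,u,v,z in[("glass",345,212,203),("pump",346,64,198),("pad",344,443,197),("Lp",148,213,190),("Le",28,209,182.5),("Lg",70,210,188),("Rp",543,215,190),("Re",652,187,182.5),("Rg",612,196,188)]:
    U,V=200+u/2.64,50+v/2.64
    P[n]=wray(s,U,V,z)
    o,r=wrays(s,U,V); dd=np.median(d[int(V)-1:int(V)+2,int(U)-1:int(U)+2]); th=np.hypot(U-c["cx"],V-c["cy"])/f
    print(n,P[n].round(1),"depth pt",(o+r*dd/np.cos(th)).round(1))
# two-view height check of the glass
T=camera_model("top");R=np.array(T["R"]);t=np.array(T["t"])
def tri(n,ut,vt,u,v):
    o,r=wrays(s,200+u/2.64,50+v/2.64);o2=-R.T@t;r2=ray("top",ut,vt,0)-o2;r2/=np.linalg.norm(r2)
    k=np.linalg.lstsq(np.c_[r,-r2],o2-o,rcond=None)[0];a,b=o+r*k[0],o2+r2*k[1];print(n,a.round(1),b.round(1))
tri("glass",322.2,184.7,345,212);tri("pad",265+232/3.6,150+243/3.6,344,443);tri("Le",265+38/3.6,150+157/3.6,28,209);tri("Re",265+364/3.6,150+74/3.6,652,187)
for a,b in(("glass","pump"),("pad","glass"),("Rp","Lp"),("Lp","Le"),("Rp","Re")):
    w=P[b]-P[a];print(a,b,np.hypot(*w[:2]),np.degrees(np.arctan2(w[1],w[0])))
```

```text
glass [581.5  -7.4 203. ] depth pt [581.5  -7.4 202.8]
pump [639.1   3.8 198. ] depth pt [639.2   3.8 197.9]
pad [484.4 -27.7 197. ] depth pt [484.5 -27.7 197.3]
Lp [565.   71.5 190. ] depth pt [565.1  71.3 190.9]
Le [557.3 126.3 182.5] depth pt [557.9 124.8 187. ]
Lg [560.5 105.6 188. ] depth pt [560.5 105.6 187.7]
Rp [597.4 -89.4 190. ] depth pt [597.4 -89.3 190.4]
Re [ 621.7 -138.   182.5] depth pt [ 621.6 -136.4  186.2]
Rg [ 612.9 -118.3  188. ] depth pt [ 612.9 -118.2  188.1]
glass [580.7  -8.  193.2] [580.7  -8.4 193.2]
pad [484.9 -27.6 198.3] [484.8 -26.7 198.3]
Le [557.8 125.  186.3] [558.6 126.2 186.6]
Re [ 621.7 -137.   184.6] [ 622.3 -137.5  184.9]
glass pump 58.701684008941854 11.025016044629572
pad glass 99.20740197045396 11.81527887628321
Rp Lp 164.1009291136473 101.3993510516137
Lp Le 55.37937747480566 98.02488924434941
Rp Re 54.32159107228289 -63.405132322449695
```

Run:
```python
from h import *
y=np.radians(11.4)
for nm,pv,sg in(("L",(565,72),1),("R",(597.5,-89.5),-1)):
    print(nm);prev=None
    for q in([-15,0,10,20,30,40,50,60,70,78,84,90]):
        a=y+sg*np.radians(90-q);dr=np.array([np.cos(a),np.sin(a)]);n=sg*np.array([dr[1],-dr[0]])
        h=11*abs(np.cos(np.radians(q)))+9*abs(np.sin(np.radians(q)))
        p=np.array(pv)+42*dr-(6+h)*n
        if q==-15:p-=8*n
        print(q,p.round(1),None if prev is None else (p-prev).round(1));prev=p
```

```text
L
-15 [522.2  97.6] None
0 [540.  109.8] [17.9 12.2]
10 [545.6 113.5] [5.5 3.7]
20 [552.1 116.4] [6.5 2.9]
30 [559.4 118.2] [7.3 1.8]
40 [567.4 118.6] [7.9 0.4]
50 [575.6 117.3] [ 8.2 -1.3]
60 [583.7 114.2] [ 8.1 -3. ]
70 [591.4 109.4] [ 7.6 -4.8]
78 [596.8 104.4] [ 5.4 -5.1]
84 [600.3  99.9] [ 3.5 -4.4]
90 [603.2  95. ] [ 2.9 -4.9]
R
-15 [ 568.  -129.7] None
0 [ 589.1 -134. ] [21.2 -4.3]
10 [ 595.7 -135.3] [ 6.6 -1.3]
20 [ 602.8 -135.5] [ 7.1 -0.1]
30 [ 610.3 -134.2] [7.4 1.2]
40 [ 617.7 -131.5] [7.5 2.7]
50 [ 624.8 -127.1] [7.1 4.4]
60 [ 631.2 -121.2] [6.3 6. ]
70 [ 636.3 -113.8] [5.2 7.4]
78 [ 639.3 -107. ] [3.  6.8]
84 [ 640.8 -101.6] [1.5 5.5]
90 [641.6 -95.9] [0.8 5.7]
```

Emit:
drive_tool --plan '[[[1, 0, 20, 0, 0], [1, 0, 32, 0, 0], [1, 0, 32, 0, 0], [1, 0, 26, -10, 0], [1, 0, 5, -25, 0], [1, 0, 0, -30, 0], [1, 0, 0, -30, 0], [1, 0, 0, -30, 0], [1, 0, 0, -25, 0], [1, 0, 0, -17, 0], [1, 0, 0, -7, 0], [1, 0, 0, 0, 0], [1, 0, 0, 0, 0]]]'

```text
clock: 3.37
position: [530.8, 110.0, 171.4]
ee_rot: [0.995, 0.098, 0.001, 0.0]
contact_force: [-0.3, 0.4, -0.3]
gripper_width: -0.3
grasp_force: 0.0
```

Emit:
drive_tool --plan '[[[1, 4, 0, 0, 0], [1, 5, 0.5, 0, 0], [1, 3, 2, 0, 0], [1, 3, 2, 0, 0], [1, 3.3, 1.5, 0, 0], [1, 3.3, 1.4, 0, 0], [1, 3.7, 1, 0, 0], [1, 3.7, 0.8, 0, 0], [1, 4, 0.3, 0, 0], [1, 4, 0.1, 0, 0], [1, 4.1, -0.5, 0, 0], [1, 4.1, -0.8, 0, 0], [1, 4, -1.3, 0, 0], [1, 4, -1.7, 0, 0], [1, 3.8, -2.2, 0, 0], [1, 3.8, -2.6, 0, 0], [1, 0, 0, 0, 0]]]'

```text
clock: 4.78
position: [591.8, 109.3, 170.3]
ee_rot: [0.995, 0.097, 0.0, 0.0]
contact_force: [0.0, 0.5, -0.1]
gripper_width: -0.1
grasp_force: 0.0
```

Emit:
drive_tool --plan '[[[1, 2.7, -2.5, 0, 0], [1, 2.7, -2.5, 0, 0], [1, 1.7, -2.2, 0, 0], [1, 1.7, -2.2, 0, 0]]]'

```text
clock: 5.12
position: [600.1, 100.2, 170.4]
ee_rot: [0.995, 0.098, -0.0, 0.0]
contact_force: [-0.0, 0.2, 0.3]
gripper_width: -0.4
grasp_force: 0.0
```

Run:
```python
from h import *
import pickle
s=read_state();im,d=get_image("wrist");pickle.dump((s,im,d),open("w3.pkl","wb"))
print(s["position"],s["contact_force"])
cv2.imwrite("pics/w3.png",cv2.resize(im[50:300,150:500,::-1],(700,500)))
```

```text
[600.05756053 100.18096591 170.43483053] [-0.0330947   0.15614659  0.25021116]
```

View pics/w3.png

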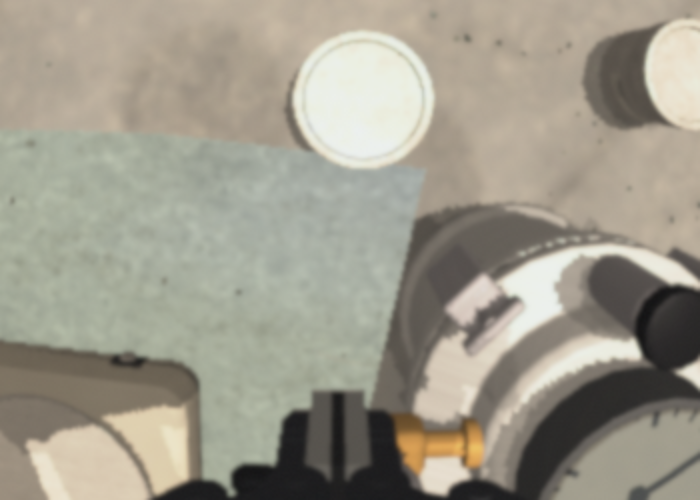

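The finger tip is at (337,400) in this crop, the left valve's brass at (440,440) is partly hidden, and the lever isn't visible beyond the finger. I'll check from the scene camera.

Run:
```python
from h import *
im,d=get_image("scene");t,_=get_image("top")
f=lambda x:cv2.resize(x[:,:,::-1],(390,390),interpolation=cv2.INTER_CUBIC)
cv2.imwrite("pics/s4.png",np.hstack([f(im[160:230,270:340]),f(t[150:220,270:340])]))
```

```text
(no output)
```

View pics/s4.png

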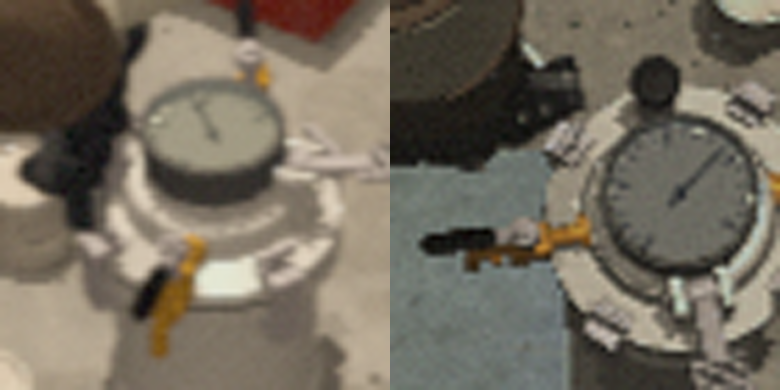

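Run:
```python
from h import *
import pickle
for w in("w2","w3"):
    s,im,d=pickle.load(open(w+".pkl","rb"));c=camera_model("wrist");M=np.array(c["mount"])
    for u in (311,319,327):
      for v in range(228,275,4):
        x,y=u-c["cx"],v-c["cy"];r=np.hypot(x,y);th=r/c["fx"]
        p=d[v,u]*np.array([np.tan(th)*x/r,np.tan(th)*y/r,1]);print(w,u,v,im[v,u],(M[:3,:3]@p+M[:3,3]).round(0))
    print(s["gripper_width"])
```

```text
w2 311 228 [174 162 144] [-148.  -14.  344.]
w2 311 232 [174 162 145] [-157.  -14.  345.]
w2 311 236 [187 174 155] [-165.  -14.  346.]
w2 311 240 [186 172 155] [-173.  -14.  344.]
w2 311 244 [159 149 135] [-182.  -14.  346.]
w2 311 248 [91 87 81] [ 12.  -4. -44.]
w2 311 252 [91 87 82] [ 12.  -3. -48.]
w2 311 256 [91 87 81] [ 11.  -3. -51.]
w2 311 260 [91 87 81] [ 11.  -3. -55.]
w2 311 264 [91 87 82] [ 12.  -3. -60.]
w2 311 268 [90 87 81] [ 12.  -3. -64.]
w2 311 272 [91 87 81] [ 12.  -3. -67.]
w2 319 228 [164 153 139] [-148.    1.  344.]
w2 319 232 [171 159 141] [-156.    1.  344.]
w2 319 236 [179 167 148] [-166.    1.  347.]
w2 319 240 [187 174 155] [-174.    1.  347.]
w2 319 244 [158 147 132] [-180.    1.  343.]
w2 319 248 [29 27 27] [ 11.   0. -43.]
w2 319 252 [29 29 29] [ 12.   0. -48.]
w2 319 256 [28 27 27] [ 11.   0. -52.]
w2 319 260 [28 26 27] [ 12.   0. -56.]
w2 319 264 [28 28 28] [ 11.   0. -59.]
w2 319 268 [28 27 26] [ 12.   0. -63.]
w2 319 272 [27 27 26] [ 12.   0. -66.]
w2 327 228 [175 163 149] [-148.   16.  345.]
w2 327 232 [193 179 160] [-157.   16.  346.]
w2 327 236 [18
[... 1182 characters left out ...]
]
w3 319 256 [27 27 27] [ 12.   0. -52.]
w3 319 260 [29 28 28] [ 12.   0. -57.]
w3 319 264 [26 26 26] [ 11.   0. -59.]
w3 319 268 [27 25 26] [ 11.   0. -62.]
w3 319 272 [26 27 26] [ 12.   0. -66.]
w3 327 228 [165 172 155] [-71.  10. 169.]
w3 327 232 [177 181 163] [-76.  10. 169.]
w3 327 236 [171 178 160] [-82.  11. 169.]
w3 327 240 [160 167 149] [-87.  11. 168.]
w3 327 244 [151 153 139] [-92.  11. 168.]
w3 327 248 [87 84 79] [ 11.   4. -44.]
w3 327 252 [87 83 78] [ 12.   4. -49.]
w3 327 256 [88 84 79] [ 11.   4. -51.]
w3 327 260 [87 84 78] [ 11.   4. -55.]
w3 327 264 [87 83 78] [ 11.   4. -59.]
w3 327 268 [87 83 77] [ 11.   4. -63.]
w3 327 272 [87 84 78] [ 12.   4. -67.]
-0.39992640684966074
```

The depth shows the real fingertips about 43 mm behind the reported TCP, at tool z ≈ -43. The finger therefore passed over the lever without touching it. I'll check this independently, and check where the gripper's wider parts begin.

Run:
```python
from h import *
import pickle
s,im,d=pickle.load(open("w2.pkl","rb"));c=camera_model("wrist");M=np.array(c["mount"])
vv,uu=np.mgrid[0:400,0:640];x=uu-c["cx"];y=vv-c["cy"];r=np.hypot(x,y)+1e-9;th=r/c["fx"]
k=np.where(th<1.4,np.tan(np.minimum(th,1.4)),0)*d/r
p=np.stack([k*x,k*y,d],-1)@M[:3,:3].T+M[:3,3]
ok=(d>0)&(p[...,2]<30)&(p[...,2]>-160)
q=p[ok]
for z in range(-40,-150,-8):
    a=q[(q[:,2]<=z)&(q[:,2]>z-8)]
    if len(a):print(z,len(a),"x",a[:,0].min().round(),a[:,0].max().round(),"y",a[:,1].min().round(),a[:,1].max().round())
# independent: lowest gripper points in scene and top now
s=read_state();print(s["position"])
for n in("scene","top"):
    im,d=get_image(n);c=camera_model(n);R=np.array(c["R"]);t=np.array(c["t"])
    p=(np.stack([(uu-c["cx"])/c["fx"]*d,(vv-c["cy"])/c["fy"]*d,d],-1)-t)@R
    dark=(im.max(2)<70)&(d>0)&(np.hypot(p[...,0]-s["position"][0],p[...,1]-s["position"][1])<25)&(p[...,2]>150)
    a=p[dark];print(n,len(a),a[np.argsort(a[:,2])[:6]].round(0).tolist())
```

```text
-40 303 x 7.0 12.0 y -13.0 13.0
-48 475 x 6.0 13.0 y -14.0 14.0
-56 545 x 7.0 12.0 y -14.0 14.0
-64 478 x 7.0 12.0 y -13.0 14.0
-72 758 x -10.0 14.0 y -21.0 21.0
-80 2108 x -12.0 15.0 y -34.0 35.0
-88 4355 x -10.0 15.0 y -40.0 40.0
-96 2925 x -10.0 19.0 y -47.0 46.0
-104 5038 x -11.0 19.0 y -53.0 54.0
-112 5666 x -10.0 19.0 y -60.0 60.0
-120 7849 x -2.0 19.0 y -62.0 62.0
-128 5982 x -4.0 22.0 y -60.0 60.0
-136 462 x 18.0 22.0 y -19.0 19.0
[599.97478693 100.21751219 170.39628603]
scene 117 [[603.0, 111.0, 212.0], [594.0, 108.0, 218.0], [598.0, 112.0, 220.0], [603.0, 115.0, 220.0], [601.0, 114.0, 220.0], [593.0, 109.0, 223.0]]
top 83 [[595.0, 94.0, 211.0], [592.0, 96.0, 215.0], [592.0, 99.0, 215.0], [600.0, 88.0, 217.0], [597.0, 91.0, 218.0], [590.0, 102.0, 220.0]]
```

Both fixed cameras put the tips at z≈212 with the TCP at 170.4, so the true tip is 43 mm behind the reported TCP. I'll go back in front of the lever and lower the TCP to 131, which puts the tip at about 174.

Emit:
drive_tool --plan '[[[1, -20, 2, 0, 0], [1, -30, 4, 0, 0], [1, -21, 3, 0, 0], [1, 0, 0, 0, 0], [1, 0, 0, -10, 0], [1, 0, 0, -14, 0], [1, 0, 0, -11, 0], [1, 0, 0, -4.4, 0], [1, 0, 0, 0, 0]]]'

```text
clock: 6.12
position: [528.7, 109.0, 129.2]
ee_rot: [0.995, 0.098, -0.001, 0.001]
contact_force: [0.2, -0.7, 0.0]
gripper_width: 0.1
grasp_force: 0.0
```

Run:
```python
from h import *
y=np.radians(11.4)
for nm,pv,sg in(("L",(565,72),1),("R",(597.5,-89.5),-1)):
    print(nm);prev=None
    for q in([0,10,20,30,40,50,60,70,78,84,90]):
        a=y+sg*np.radians(90-q);dr=np.array([np.cos(a),np.sin(a)]);n=sg*np.array([dr[1],-dr[0]])
        h=11*abs(np.cos(np.radians(q)))+14*abs(np.sin(np.radians(q)))
        p=np.array(pv)+42*dr-(6+h)*n
        print(q,p.round(1),None if prev is None else (p-prev).round(1));prev=p
```

```text
L
0 [540.  109.8] None
10 [544.7 113.5] [4.7 3.7]
20 [550.4 116.7] [5.7 3.2]
30 [557. 119.] [6.7 2.3]
40 [564.5 120.1] [7.5 1.1]
50 [572.6 119.7] [ 8.1 -0.4]
60 [580.9 117.5] [ 8.3 -2.2]
70 [588.9 113.4] [ 8.  -4.1]
78 [594.8 108.9] [ 5.9 -4.6]
84 [598.8 104.7] [ 4.  -4.2]
90 [602.2  99.9] [ 3.4 -4.8]
R
0 [ 589.1 -134. ] None
10 [ 594.9 -135.6] [ 5.8 -1.6]
20 [ 601.4 -136.4] [ 6.5 -0.7]
30 [ 608.4 -135.9] [7.  0.5]
40 [ 615.7 -134. ] [7.3 1.9]
50 [ 623.  -130.5] [7.3 3.5]
60 [ 629.8 -125.3] [6.8 5.2]
70 [ 635.6 -118.4] [5.8 6.8]
78 [ 639.3 -111.9] [3.7 6.5]
84 [ 641.3 -106.5] [2.  5.4]
90 [ 642.6 -100.8] [1.3 5.7]
```

Emit:
drive_tool --plan '[[[1, 5, 0, 1, 0], [1, 6, 0.5, 0, 0], [1, 2.4, 1.8, 0, 0], [1, 2.4, 1.8, 0, 0], [1, 2.8, 1.6, 0, 0], [1, 2.8, 1.6, 0, 0], [1, 3.3, 1.2, 0, 0], [1, 3.3, 1.1, 0, 0]]]'

```text
clock: 6.78
position: [556.9, 119.2, 131.9]
ee_rot: [0.995, 0.098, -0.0, -0.0]
contact_force: [-2.4, -1.0, 0.3]
gripper_width: -0.2
grasp_force: 1.3
```

Contact is light, about 2.6 N. Continuing along the arc.

Emit:
drive_tool --plan '[[[1, 3.7, 0.6, 0, 0], [1, 3.8, 0.5, 0, 0], [1, 4, -0.1, 0, 0], [1, 4.1, -0.3, 0, 0], [1, 4.1, -0.9, 0, 0], [1, 4.2, -1.3, 0, 0], [1, 4, -1.9, 0, 0], [1, 4, -2.2, 0, 0], [1, 3, -2.2, 0, 0], [1, 2.9, -2.4, 0, 0], [1, 2, -2.1, 0, 0], [1, 1, -1, 0, 0]]]'

```text
clock: 7.78
position: [598.4, 105.5, 132.2]
ee_rot: [0.995, 0.098, 0.001, -0.0]
contact_force: [-1.8, 1.0, 0.3]
gripper_width: 0.1
grasp_force: 1.0
```

Emit:
drive_tool --plan '[[[1, 1, -1.2, 0, 0], [1, 0.8, -1.3, 0, 0], [1, 0.6, -1.2, 0, 0]]]'

```text
clock: 8.03
position: [600.3, 102.1, 132.1]
ee_rot: [0.995, 0.098, 0.0, -0.0]
contact_force: [-2.1, 0.9, 0.2]
gripper_width: -0.1
grasp_force: 1.1
```

Emit:
drive_tool --plan '[[[1, 0.5, -1.2, 0, 0], [1, 0.2, -0.8, 0, 0]]]'

```text
clock: 8.2
position: [600.9, 100.6, 132.1]
ee_rot: [0.995, 0.098, 0.0, -0.001]
contact_force: [-3.3, 5.2, 1.4]
gripper_width: 0.4
grasp_force: 3.2
```

Emit:
drive_tool --plan '[[[1, 0, -0.3, 0, 0]]]'

```text
clock: 8.28
position: [600.9, 100.7, 132.1]
ee_rot: [0.995, 0.098, 0.0, -0.001]
contact_force: [-2.4, 5.7, 0.4]
gripper_width: 0.2
grasp_force: 2.9
```

Left stop reached at about 6 N. I'll back off outwards, lift, and cross over to the right side.

Emit:
drive_tool --plan '[[[1, -1, 5, 0, 0], [1, -3, 14, 0, 0], [1, 0, 0, 20, 0], [1, 0, 0, 30, 0], [1, 0, -12, 20, 0], [1, -1.5, -24, 0, 0], [1, -3, -36, 0, 0], [1, -3, -36, 0, 0], [1, -3, -36, 0, 0], [1, -3, -36, 0, 0], [1, -3, -36, 0, 0], [1, -2, -24, 0, 0], [1, 0, -11, 0, 0], [1, 0, 0, 0, 0]]]'

```text
clock: 9.45
position: [578.5, -134.1, 202.1]
ee_rot: [0.995, 0.096, 0.0, 0.0]
contact_force: [0.4, -0.1, -0.2]
gripper_width: 0.1
grasp_force: 0.0
```

Run:
```python
from h import *
import pickle
s=read_state();im,d=get_image("wrist");pickle.dump((s,im,d),open("w5.pkl","wb"))
print(s["position"],s["contact_force"])
cv2.imwrite("pics/w5.png",im[50:300,100:600,::-1])
```

```text
[ 578.49328609 -134.07023002  202.12521448] [ 0.41025766 -0.11166078 -0.1687479 ]
```

View pics/w5.png

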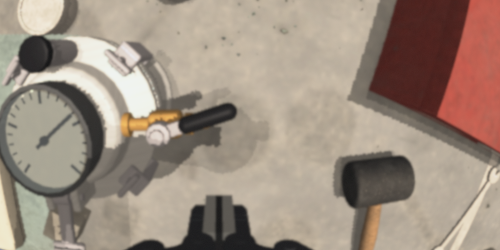

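The right lever runs from its pivot at crop (157,131) to its end at (236,110), with the gauge centre near (46,138). I'll check whether the meter has shifted.

Run:
```python
from h import *
import pickle
s,im,d=pickle.load(open("w5.pkl","rb"))
for n,u,v,z in(("glass",45,138,203),("pump",37,52,198),("Rp",157,131,190),("Re",237,109,182.5)):print(n,wray(s,100+u,50+v,z).round(1))
```

```text
glass [585.8 -14.3 203. ]
pump [641.7  -0.7 198. ]
Rp [600.7 -89.2 190. ]
Re [ 623.2 -137.7  182.5]
```

Emit:
drive_tool --plan '[[[1, 0, 0, -20, 0], [1, 0, 0, -25, 0], [1, 0, 0, -18, 0], [1, 0, 0, -7, 0], [1, 0, 0, 0, 0]]]'

```text
clock: 9.92
position: [577.5, -130.9, 130.1]
ee_rot: [0.995, 0.099, -0.002, -0.0]
contact_force: [-0.0, -0.5, 1.0]
gripper_width: -0.2
grasp_force: 0.0
```

Emit:
drive_tool --plan '[[[1, 5, -1, 1, 0], [1, 6, -2, 0, 0], [1, 2.9, -0.8, 0, 0], [1, 2.9, -0.8, 0, 0], [1, 3.2, -0.5, 0, 0], [1, 3.3, -0.2, 0, 0], [1, 3.5, 0.1, 0, 0], [1, 3.5, 0.4, 0, 0], [1, 3.6, 0.8, 0, 0], [1, 3.7, 1.1, 0, 0]]]'

```text
clock: 10.75
position: [615.2, -135.3, 132.6]
ee_rot: [0.995, 0.098, -0.001, -0.0]
contact_force: [-3.7, -1.8, -0.2]
gripper_width: -0.1
grasp_force: 1.4
```

Emit:
drive_tool --plan '[[[1, 3.6, 1.7, 0, 0], [1, 3.7, 2, 0, 0], [1, 3.4, 2.5, 0, 0], [1, 3.4, 2.8, 0, 0], [1, 2.9, 3.3, 0, 0], [1, 2.9, 3.5, 0, 0], [1, 1.8, 3.2, 0, 0], [1, 1.8, 3.3, 0, 0], [1, 1, 2.7, 0, 0], [1, 0.5, 1.4, 0, 0]]]'

```text
clock: 11.58
position: [641.5, -108.3, 133.2]
ee_rot: [0.995, 0.098, 0.001, 0.0]
contact_force: [-1.3, -2.3, 0.8]
gripper_width: 0.1
grasp_force: 1.0
```

Emit:
drive_tool --plan '[[[1, 0.3, 1.3, 0, 0], [1, 0.3, 1.2, 0, 0]]]'

```text
clock: 11.75
position: [641.8, -106.1, 133.2]
ee_rot: [0.995, 0.098, 0.0, 0.0]
contact_force: [-0.9, -2.2, 0.7]
gripper_width: 0.2
grasp_force: 1.0
```

Emit:
drive_tool --plan '[[[1, 0.3, 1.3, 0, 0], [1, 0.2, 1.2, 0, 0], [1, 0.2, 1.0, 0, 0]]]'

```text
clock: 12.0
position: [642.4, -102.7, 133.1]
ee_rot: [0.995, 0.098, 0.0, 0.0]
contact_force: [-0.1, -1.7, 0.5]
gripper_width: 0.3
grasp_force: 1.0
```

Emit:
drive_tool --plan '[[[1, 0.1, 0.8, 0, 0], [1, 0.1, 0.7, 0, 0]]]'

```text
clock: 12.17
position: [642.5, -101.2, 133.1]
ee_rot: [0.995, 0.098, 0.0, 0.0]
contact_force: [-1.2, -1.8, 1.0]
gripper_width: 0.1
grasp_force: 1.0
```

Emit:
drive_tool --plan '[[[1, 0, 0.7, 0, 0], [1, 0, 0.6, 0, 0]]]'

```text
clock: 12.33
position: [642.4, -100.0, 133.1]
ee_rot: [0.995, 0.098, 0.0, 0.0]
contact_force: [-1.4, -1.9, 0.2]
gripper_width: 0.2
grasp_force: 1.1
```

Emit:
drive_tool --plan '[[[1, 0, 0.6, 0, 0]]]'

```text
clock: 12.42
position: [642.4, -99.6, 133.1]
ee_rot: [0.995, 0.098, -0.0, 0.0]
contact_force: [-0.9, -4.8, 0.1]
gripper_width: 0.1
grasp_force: 2.2
```

Emit:
drive_tool --plan '[[[1, 0, 0.3, 0, 0]]]'

```text
clock: 12.5
position: [642.4, -99.6, 133.1]
ee_rot: [0.995, 0.098, -0.0, 0.0]
contact_force: [-1.0, -4.7, 0.6]
gripper_width: 0.1
grasp_force: 2.4
```

Right stop reached. I'll back off, lift, and look from the same vantage as before.

Emit:
drive_tool --plan '[[[1, 1, -5, 0, 0], [1, 3, -14, 0, 0], [1, 0, 0, 20, 0], [1, 0, 0, 35, 0], [1, 0, 0, 35, 0], [1, -10, 10, 30, 0], [1, -24, 24, 30, 0], [1, -24, 24, 30, 0], [1, -24, 24, 20, 0], [1, -24, 24, 11, 0], [1, -10, 8, 0, 0], [1, 0, 0, 0, 0], [1, 0, 0, 0, 0], [1, 0, 0, 0, 0]]]'

```text
clock: 13.67
position: [534.8, -8.4, 338.2]
ee_rot: [0.995, 0.098, -0.001, -0.0]
contact_force: [1.1, -0.4, -0.8]
gripper_width: 0.0
grasp_force: 0.0
```

Run:
```python
from h import *
import pickle
s=read_state();im,d=get_image("wrist");pickle.dump((s,im,d),open("w6.pkl","wb"))
print(s["position"],s["contact_force"])
c=im[50:250,200:500,::-1];cv2.imwrite("pics/w6.png",cv2.resize(c,(792,528),interpolation=cv2.INTER_CUBIC))
```

```text
[534.75228272  -8.35538577 338.16031912] [ 1.05021297 -0.38119033 -0.78992016]
```

View pics/w6.png

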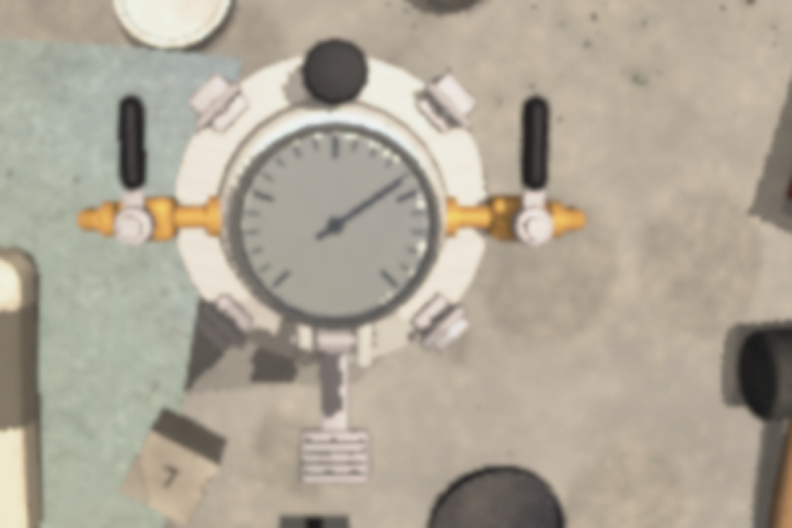

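Both levers are closed: left from (133,225) to (131,96), right from (535,225) to (536,97), both pointing at the meter's back. The pad is at (335,456) and the glass at (335,222).

Run:
```python
from h import *
import pickle
s,im,d=pickle.load(open("w6.pkl","rb"))
P={n:wray(s,200+u/2.64,50+v/2.64,z) for n,u,v,z in(("glass",335,222,203),("pump",335,72,198),("pad",335,456,197),("Lp",133,225,190),("Le",131,96,182.5),("Rp",535,226,190),("Re",536,97,182.5))}
for k,v in P.items():print(k,v.round(1))
for a,b in(("pad","pump"),("Rp","Lp"),("Lp","Le"),("Rp","Re")):
    w=P[b]-P[a];print(a,b,np.hypot(*w[:2]).round(1),np.degrees(np.arctan2(w[1],w[0])).round(1))
```

```text
glass [582.1  -7.6 203. ]
pump [639.2   3.8 198. ]
pad [484.9 -27.8 197. ]
Lp [564.7  72.1 190. ]
Le [616.5  83.4 182.5]
Rp [596.9 -88.7 190. ]
Re [649.4 -78.8 182.5]
pad pump 157.5 11.6
Rp Lp 164.0 101.3
Lp Le 53.0 12.3
Rp Re 53.4 10.6
```

The meter hasn't moved. Next is the operating lever.

Emit:
drive_tool --plan '[[[1, -20, -8, 0, 0], [1, -20, -8, -10, 0], [1, -11, -3.5, -25, 0], [1, 0, 0, -30, 0], [1, 0, 0, -30, 0], [1, 0, 0, -30, 0], [1, 0, 0, -25, 0], [1, 0, 0, -14, 0], [1, 0, 0, -6, 0], [1, 0, 0, 0, 0], [1, 0, 0, 0, 0]]]'

```text
clock: 14.63
position: [484.1, -27.8, 169.3]
ee_rot: [0.995, 0.098, -0.0, 0.0]
contact_force: [0.1, 0.0, 0.6]
gripper_width: -0.5
grasp_force: 0.0
```

Emit:
drive_tool --plan '[[[1, 0, 0, -5, 0], [1, 0, 0, -5, 0], [1, 0, 0, -3, 0], [1, 0, 0, -2.5, 0], [1, 0, 0, -2, 0], [1, 0, 0, -2, 0]]]'

```text
clock: 15.13
position: [483.0, -27.5, 149.8]
ee_rot: [0.995, 0.098, -0.0, 0.0]
contact_force: [-2.0, 0.1, 2.3]
gripper_width: -0.0
grasp_force: 1.4
```

Emit:
drive_tool --plan '[[[1, -0.2, 0, -2, 0], [1, -0.2, 0, -2, 0], [1, -0.2, 0, -2, 0], [1, -0.2, 0, -2, 0]]]'

```text
clock: 15.47
position: [482.8, -27.5, 141.8]
ee_rot: [0.995, 0.098, 0.0, 0.0]
contact_force: [-0.2, -1.8, 4.0]
gripper_width: -0.2
grasp_force: 1.9
```

Emit:
drive_tool --plan '[[[1, -0.2, 0, -2, 0], [1, -0.2, 0, -2, 0], [1, -0.2, 0, -1.5, 0]]]'

```text
clock: 15.72
position: [483.2, -27.7, 138.9]
ee_rot: [0.995, 0.099, 0.001, 0.001]
contact_force: [-7.6, -0.8, 23.7]
gripper_width: 0.2
grasp_force: 12.2
```

Emit:
drive_tool --plan '[[[1, 0, 0, -1, 0], [1, 0, 0, -1, 0]]]'

```text
clock: 15.88
position: [483.3, -27.7, 138.6]
ee_rot: [0.995, 0.099, 0.002, 0.001]
contact_force: [-11.1, 1.4, 30.7]
gripper_width: -0.2
grasp_force: 16.0
```

The stop is reached and the force is more than needed. Releasing, then moving up to look.

Emit:
drive_tool --plan '[[[1, 0, 0, 4, 0], [1, 0, 0, 10, 0], [1, 0, 0, 30, 0], [1, 0, 0, 35, 0], [1, 0, 0, 35, 0], [1, 15, 6, 35, 0], [1, 20, 8, 30, 0], [1, 12, 6, 20, 0], [1, 0, 0, 0, 0], [1, 0, 0, 0, 0], [1, 0, 0, 0, 0]]]'

```text
clock: 16.8
position: [528.2, -7.1, 331.4]
ee_rot: [0.995, 0.098, -0.001, -0.0]
contact_force: [0.1, -0.4, 0.7]
gripper_width: -0.1
grasp_force: 0.0
```

Run:
```python
from h import *
import pickle
s=read_state();im,d=get_image("wrist");pickle.dump((s,im,d),open("w7.pkl","wb"))
print(s["position"],s["contact_force"])
c=im[50:250,200:500,::-1];cv2.imwrite("pics/w7.png",cv2.resize(c,(792,528),interpolation=cv2.INTER_CUBIC))
```

```text
[528.19277312  -7.07812569 331.36213342] [ 0.09497414 -0.44325694  0.73962786]
```

View pics/w7.png

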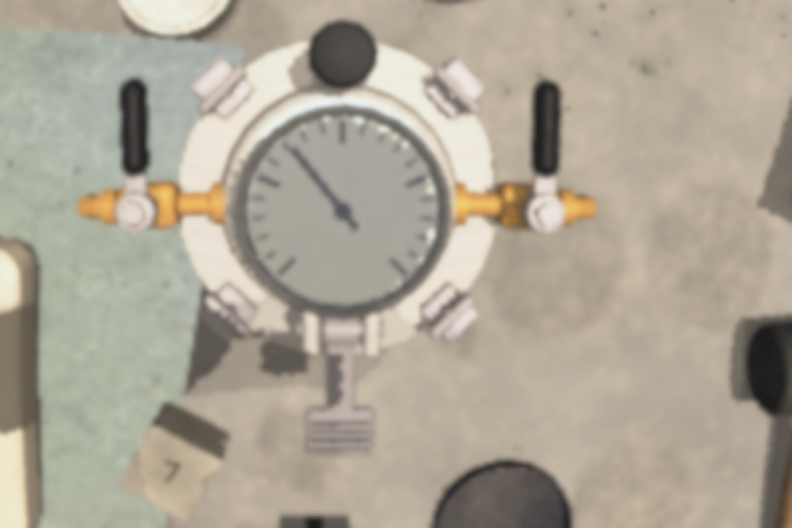

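The needle has swung from upper right to upper left, the pad at (340,430) is down, and both petcocks are still closed. I'll check the pad's height and the glass position.

Run:
```python
from h import *
import pickle
c=camera_model("wrist")
def dp(s,d,u,v):
    U,V=200+u/2.64,50+v/2.64;o,r=wrays(s,U,V);th=np.hypot(U-c["cx"],V-c["cy"])/c["fx"]
    return (o+r*np.median(d[int(V)-1:int(V)+2,int(U)-1:int(U)+2])/np.cos(th)).round(1)
s,im,d=pickle.load(open("w7.pkl","rb"))
for u,v in((340,415),(340,430),(340,445),(320,430),(360,430)):print("pad now",dp(s,d,u,v))
s6,_,d6=pickle.load(open("w6.pkl","rb"))
for v in (440,456,472):print("pad before",dp(s6,d6,335,v))
for n,u,v,z in(("glass",343,209,203),("pump",343,53,198),("Lp",134,210,190),("Rp",545,211,190)):print(n,wray(s,200+u/2.64,50+v/2.64,z).round(1))
```

```text
pad now [491.5 -26.3 175.4]
pad now [484.9 -27.6 176.2]
pad now [477.2 -29.3 174.2]
pad now [482.8 -19.1 175.2]
pad now [486.4 -36.3 175.6]
pad before [491.5 -26.5 195.6]
pad before [485.  -27.8 197.3]
pad before [478.5 -29.1 199.1]
glass [581.6  -7.8 203. ]
pump [639.7   3.9 198. ]
Lp [565.   72.7 190. ]
Rp [597.4 -87.9 190. ]
```

The pad is fully down (about 21.8 mm of travel) and the meter hasn't moved. Now I'll approach the glass.

Emit:
drive_tool --plan '[[[1, 14, 0, 0, 0], [1, 20, 0, -10, 0], [1, 14, -0.7, -25, 0], [1, 5, 0, -30, 0], [1, 0, 0, -30, 0], [1, 0, 0, -30, 0], [1, 0, 0, -18, 0], [1, 0, 0, -8, 0], [1, 0, 0, -5, 0], [1, 0, 0, 0, 0], [1, 0, 0, 0, 0]]]'

```text
clock: 17.77
position: [582.5, -8.1, 178.2]
ee_rot: [0.995, 0.098, 0.001, 0.0]
contact_force: [-0.4, 0.2, 0.8]
gripper_width: 0.3
grasp_force: 0.0
```

Emit:
drive_tool --plan '[[[1, 0, 0, -3, 0], [1, 0, 0, -3, 0], [1, 0, 0, -3, 0], [1, 0, 0, -1.5, 0], [1, 0, 0, -1, 0]]]'

```text
clock: 18.18
position: [581.7, -8.1, 165.8]
ee_rot: [0.995, 0.098, -0.0, 0.0]
contact_force: [-2.1, 1.6, 3.2]
gripper_width: -0.2
grasp_force: 1.7
```

Emit:
drive_tool --plan '[[[1, 0, 0, -1, 0], [1, 0, 0, -1, 0]]]'

```text
clock: 18.35
position: [581.8, -8.2, 164.6]
ee_rot: [0.995, 0.098, 0.0, 0.0]
contact_force: [-3.0, 1.3, 6.6]
gripper_width: -0.2
grasp_force: 3.1
```

The glass was tapped at about 6 N with roughly 1.5 mm of give. Retreating.

Emit:
drive_tool --plan '[[[1, 0, 0, 3, 0], [1, 0, 0, 10, 0], [1, 0, 0, 30, 0], [1, 0, 0, 35, 0], [1, 0, 0, 35, 0], [1, -10, 0, 30, 0], [1, -20, 0, 20, 0], [1, -20, 0, 5, 0], [1, 0, 0, 0, 0], [1, 0, 0, 0, 0], [1, 0, 0, 0, 0]]]'

```text
clock: 19.27
position: [531.9, -8.1, 331.5]
ee_rot: [0.995, 0.098, -0.0, -0.0]
contact_force: [-0.3, 0.0, -0.6]
gripper_width: 0.2
grasp_force: 0.0
```

Run:
```python
from h import *
s=read_state();im,d=get_image("wrist")
print(s["clock"],s["position"],s["contact_force"])
c=im[50:250,200:500,::-1];cv2.imwrite("pics/w8.png",cv2.resize(c,(792,528),interpolation=cv2.INTER_CUBIC))
```

```text
19.2667 [531.94883081  -8.05237635 331.50322578] [-0.26216843  0.03725925 -0.55269637]
```

View pics/w8.png

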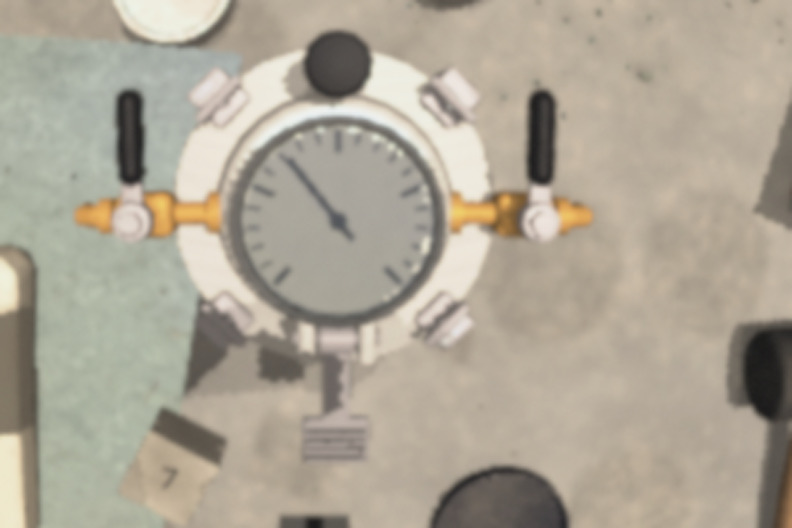

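The petcocks are closed at (130,140) and (541,140), the lever is down with its pad at (335,438), the needle is at its reading, and nothing has moved. Handing in.

```bash
python3 -c "
from bench import *
print(job_done())"
```

```text
the job is handed in; nothing more can be done
None
```

The job is handed in: both petcocks closed, then the operating lever pressed fully down (it briefly took about 30 N at its stop, more than the light push asked for), then the glass tapped at about 6 N, with the meter not measurably moved; no verdict came back.

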